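# Put the green screw tin away behind the orange sliding door

## Task

Slide the orange door of the parts cabinet all the way open, behind its blue neighbour, then stand the green tin upright on the floor of the compartment this uncovers. Keep the blue door shut and leave the orange one fully open.

Things in the scene. Friction and masses are not known exactly. Their poses are not given: they have to be found in the camera images.
- cabinet: Fixed plywood parts cabinet (sizes in mm): 220 deep (x), 440 wide (y), top sloping from 60 high in front (-x) to 130 at the back. Origin: centre of underside; y to its left, z up. Two 220 wide doors slide along y on the slope: orange left, in the rear (lower) track; blue right, in front of it. Left compartment: x -100..100, y 0..210, floor at z 6, empty; open, its clear gap is y 55..210.
- orange_door_pull (a point): Grip point of the black bar pull at the orange door's left end; bar 14 mm wide (y), 80 long up the slope. Point: mid-bar, 18 below its top, 29 out from the blue door's face. In the cabinet frame x -8, z 121; y 195 shut, 40 fully open (stop; slides to -y). Starts up to 30 ajar; friction 1.2 N, stays where left.
- blue_door_pull (a point): The same point of the like pull at the blue door's right end; in the cabinet frame y -195 mm when shut (stop), as at the start. It too slides freely, towards +y.
- green_tin_mid (a point): Centre (half-way up) of the closed all-green tin: upright cylinder, 48 mm diameter, 60 mm high, 0.13 to 0.25 kg, on the bench left of the cabinet beside a red and a white tin of the same shape. z along the tin.
Not all that is in view belongs to the job. Leave any pink or purple look-alike of the part that bears green_tin_mid alone.

How it is judged:
By the outcome, as a careful person would: the job done as asked, in the order asked, and still so for the second after the job is handed in, with the robot touching nothing.
It also fails if it takes over 64 s, if anything falls off the work surface, if the arm or the gripper's body presses on something with over 40 N, if the wrist force passes 120 N, or if a joint passes its speed limit or range.

## Robot

A 6-joint arm with a two-finger parallel gripper is mounted at the origin on the work surface. World frame = base frame: x ahead of the robot, y to its left, z up, the work surface at z = 0. Lengths are in mm, angles in degrees, forces in N, time in s.
With the tool pointing down it reaches from about 250 to 775 mm from the base axis. Payload 4 kg.
Tool frame: the origin (TCP) lies midway between the tips of the shut fingers; the grasp point (between the pads) lies 19 mm behind it; z points along the fingers, y is the line along which they close (so a half turn about z gives the same grasp; the last joint's range is limited). The gripper opens to 94 mm and grips with 3 to 60 N. Pads are 16 mm wide; open, the fingers measure 119 mm over their backs; the gripper's body (75 mm by 177 mm) begins 78 mm behind the grasp point.
Start: joints at [62.561, 4.996, 78.535, -0, 96.463, -5.907], TCP at [201.87, 511.633, 205.506] pointing down, gripper open.
Joint ranges: [-177.83, 177.83], [-43.37, 116.18], [15.69, 146.23], [-61.86, 241.86], [9.47, 152.12], [-147.06, 147.06]. Speed limits (degrees/s): [159.86, 159.86, 180, 180, 180, 180].

## Interface

Orientations are given as a 3x3 rotation matrix whose columns are the frame's x, y, z axes.
In Python, from station import env, imaging, workorder gives the robot as it stands.
- The arm moves only by the shell command python3 -m handwheel 'ROWS' [FORCE]. ROWS is a JSON object of lists of equal length, an entry for each row: "offset": the shift along the tool's x, y, z in mm, a list of three; "rotation": the turn, a rotation vector about the tool's x, y, z in rad, a list of three; "claw": the opening, from 0 (shut) to 1 (fully open). In form: {"offset": [[tx, ty, tz], ...], "rotation": [[wx, wy, wz], ...], "claw": [claw, ...]}. A call has 1 to 20 rows; each row is the pose to reach, as a shift and turn from the pose commanded when the call began, along the tool's axes at that moment; what a row does not reach only later rows make up. A row lasts 1/12 s, in which the tool goes at most 41.7 mm and 7.16 degrees, less where a joint would pass 70% of its speed; a pose out of reach is approached as far as the arm can. A call with a gripper value outside its range is refused whole. The fingers move at their own pace and stop on an object; FORCE is the grip in N (left out, the last holds). Time passes only in rows, so rows that repeat a pose let the fingers close. It gives the time, the measured TCP pose, the force, the opening and the grip force at its end, in the units of the state.
- env.state(): the state, without advancing time (a new reading comes with each control period).
- imaging.grab_frame(name): name is "scene" or "side" or "wrist"; returns a dict with "image" (480x640x3 uint8, blue, green, red), "z_map" (480x640 float32, mm along the optical axis (not along the pixel's ray), 0 where there is no reading), "vfov" (degrees; the focal length in pixels is half the picture's height over the tangent of half this angle, whatever the lens; pixels are square), "cx", "cy" (the principal point, pixels), "k1" (the pictures are not rectified: a ray, as slopes to the right and down, at radius r is drawn at 1 + k1 r^2 times it, then the intrinsics apply), "pose" (4x4, takes a point from camera to world coordinates). Camera axes: x right, y down, z forward; pixel columns grow to the right and rows downward; lengths in mm; the calibration is good to about 2 mm. A picture is of the moment at which its call begins.
- workorder.sign_off(): hands the job in; it is judged then, once.
The state is a dict: "clock": time; "joint_pos": joint angles; "dq": joint speeds; "joint_torque": joint torques, N m; "ee_pos": TCP position; "tool_rot": TCP orientation; "wrist_force": force on the tool from outside, world axes, zero at the start; "ft_torque": the same for the moment, N m; "gripper_width": finger opening in mm; "grip_force": force on a finger pad.
Only numpy, scipy, OpenCV 4.12 (cv2) and the standard library are available. Lean on these libraries where they do the work, as an engineer would, in place of code of your own. Each camera call takes 0.05 s, during which the arm holds its last target. There are 200 camera calls.

## Working session

There is one attempt and no reset: what is moved stays moved. The work goes in short steps, Python scripts to look and compute and a shell command to move; the robot and the scene stay as the last step left them, time stands still between calls to the robot, and variables do not carry over. Pictures are saved under pics/ and viewed, at most 10 in all, crops included, and the job is handed in when it is done.

```bash
mkdir -p pics; ls; cat > h.py <<'E'
import numpy as np, cv2
from station import env, imaging
def grab(n):
    f=imaging.grab_frame(n); f['f']=240/np.tan(np.radians(f['vfov'])/2); return f
def rays(f,px):
    px=np.atleast_2d(np.array(px,float)); K=np.array([[f['f'],0,f['cx']],[0,f['f'],f['cy']],[0,0,1.]])
    s=cv2.undistortPoints(px[:,None],K,np.array([f['k1'],0,0,0.]))[:,0]
    return np.c_[s,np.ones(len(s))]
def depth(f,px):
    px=np.atleast_2d(px); z=f['z_map'][px[:,1].astype(int),px[:,0].astype(int)]
    P=np.array(f['pose']); return (rays(f,px)*z[:,None])@P[:3,:3].T+P[:3,3]
def plane(f,px,h):
    P=np.array(f['pose']); d=rays(f,px)@P[:3,:3].T; return P[:3,3]+d*((h-P[2,3])/d[:,2:])
E
python3 - <<'E'
from h import *
for n in ['scene','side','wrist']:
    f=grab(n); cv2.imwrite(f'pics/{n}0.png',f['image']); np.savez(f'{n}0.npz',**f)
    print(n,f['vfov'],f['k1'],np.round(f['pose'],2).tolist())
s=env.state();print(s)
E
```

```text
pics
scene 53.51560819630898 -0.12844515184304942 [[-0.39, 0.73, -0.55, 1033.4], [0.92, 0.32, -0.23, 270.38], [0.01, -0.6, -0.8, 788.53], [0.0, 0.0, 0.0, 1.0]]
side 57.31214828456859 -0.023704103100590176 [[0.91, -0.27, 0.33, 233.12], [-0.42, -0.54, 0.73, -590.44], [-0.02, -0.8, -0.6, 629.03], [0.0, 0.0, 0.0, 1.0]]
wrist 62.068387548767504 -0.03545546400437654 [[0.37, 0.89, 0.27, 123.39], [0.93, -0.35, -0.11, 543.09], [-0.0, 0.29, -0.96, 384.04], [0.0, 0.0, 0.0, 1.0]]
{'clock': 0.15, 'joint_pos': array([ 6.25609449e+01,  5.03314564e+00,  7.86059016e+01, -6.93599673e-04,
        9.64633539e+01, -5.90781350e+00]), 'dq': array([-0.090924  , -0.09221875, -0.32802938,  0.02715525,  0.0379991 ,
        0.03298672]), 'joint_torque': array([ 2.61899309e-03, -3.40640044e+01, -3.02795041e+01,  7.19416235e-02,
        3.04786570e-02, -1.06532857e-04]), 'ee_pos': array([201.66772883, 511.22767602, 204.5278771 ]), 'tool_rot': array([[-9.30217022e-01,  3.67009035e-01, -8.12891780e-04],
       [ 3.67009894e-01,  9.30215676e-01, -1.59171789e-03],
       [ 1.71989832e-04, -1.77898240e-03, -9.99998403e-01]]), 'wrist_force': array([ 0.37226176, -0.22706429, -0.29476682]), 'ft_torque': array([-0.00088031, -0.02931656,  0.07350968]), 'grip_force': 0.0, 'gripper_width': 93.89921842124429}
```

View pics/scene0.png

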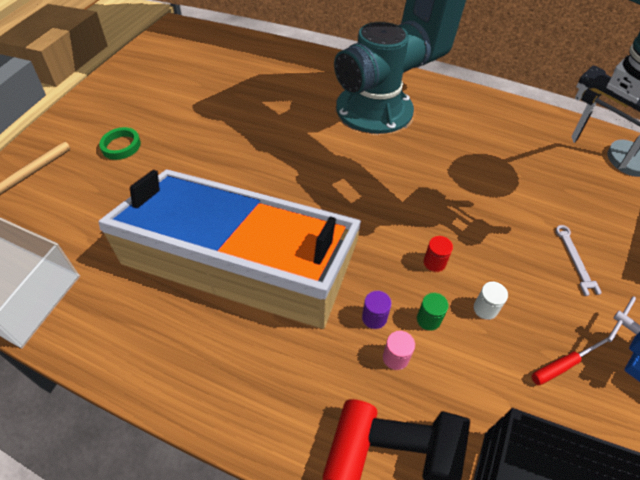

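View pics/side0.png

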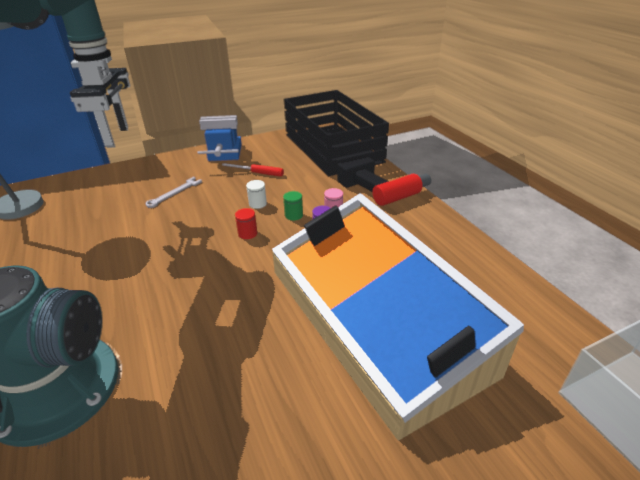

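Scene view: orange door (285,240) with its pull at (325,240), blue door (190,212) with its pull at (145,188). Candidates: green tin (433,311), purple tin (377,310), pink tin (399,350), red tin (438,253), white tin (491,300) and a green ring (120,143). I choose the all-green cylinder at (433,311). In the side view it is at (293,205).

```bash
cat > m.py <<'E'
from h import *
def cloud(f):
    v,u=np.mgrid[0:480,0:640]; px=np.c_[u.ravel(),v.ravel()]
    X=depth(f,px).reshape(480,640,3); X[f['z_map']==0]=np.nan; return X
def cab(f,roi):
    X=cloud(f); hsv=cv2.cvtColor(f['image'],cv2.COLOR_BGR2HSV); H,S,V=cv2.split(hsv)
    x,y,w,h=roi; R=np.zeros((480,640),bool); R[y:y+h,x:x+w]=True
    rim=R&(S<60)&(V>90)&(X[...,2]>45)&(X[...,2]<145)
    n,l,st,_=cv2.connectedComponentsWithStats(rim.astype(np.uint8)); rim=l==1+st[1:,4].argmax()
    r=cv2.minAreaRect(X[rim][:,:2].astype(np.float32))
    print('rim',rim.sum(),np.round(r[0],1),np.round(r[1],1),round(r[2],2)); print(np.round(cv2.boxPoints(r),1).tolist())
    out=dict(X=X,H=H,S=S,V=V,R=R,r=r)
    for nm,m in dict(orange=(H>5)&(H<20)&(S>200)&(V>150),blue=(H>100)&(H<125)&(S>150)).items():
        m&=R&(X[...,2]>40); Y=X[m]; c=np.median(Y,0); n=np.linalg.svd(Y[np.abs(Y-c).max(1)<80]-c,full_matrices=False)[2][2]
        print(nm,len(Y),c.round(1),'normal',(n*np.sign(n[2])).round(3))
    k=R&(V<60)&(X[...,2]>70)
    n,l,st,cc=cv2.connectedComponentsWithStats(k.astype(np.uint8))
    for i in range(1,n):
        if st[i,4]>60:
            Y=X[l==i]; b=cv2.minAreaRect(Y[:,:2].astype(np.float32)); print('bar',cc[i].round(),st[i,4],np.round(b[0],1),np.round(b[1],1),round(b[2],1),'z',np.percentile(Y[:,2],[2,50,98]).round(1))
    return out
def tin(f,lo,hi,roi):
    X=cloud(f); hsv=cv2.cvtColor(f['image'],cv2.COLOR_BGR2HSV); x,y,w,h=roi
    m=cv2.inRange(hsv,lo,hi); R=np.zeros_like(m); R[y:y+h,x:x+w]=255; m&=R
    Y=X[m>0]; Y=Y[~np.isnan(Y[:,0])]; z=np.percentile(Y[:,2],98); T=Y[Y[:,2]>z-5]
    c=cv2.minEnclosingCircle(T[:,:2].astype(np.float32)); print('tin',m.astype(bool).sum(),np.round(c[0],1),'r',round(c[1],1),'top',z.round(1)); return np.array(c[0])
E
python3 - <<'E'
from m import *
for n,roi,g,gr in [('scene',(90,160,280,175),None,(400,280,60,60)),('side',(265,185,265,255),None,(275,180,40,50))]:
    f=dict(np.load(n+'0.npz')); print(n); cab(f,roi)
    tin(f,(45,80,30),(80,255,255),gr)
f=cv2.imread('pics/scene0.png')[190:390,330:530]; g=cv2.imread('pics/side0.png')[160:260,220:320]
cv2.imwrite('pics/crop1.png',np.hstack([cv2.resize(f,(400,400)),cv2.resize(g,(400,400))]))
E
```

```text
scene
rim 5938 [ 567.9 -100.2] [228.5 445.2] 4.33
[[437.20001220703125, 113.0999984741211], [470.8999938964844, -330.79998779296875], [698.7000122070312, -313.5], [665.0, 130.3000030517578]]
orange 4688 [567.   -8.8  86.1] normal [-0.302 -0.024  0.953]
blue 5700 [ 578.6 -188.8   94.1] normal [-0.303 -0.019  0.953]
bar [144. 189.] 661 [ 576.2 -296.8] [84.6 24.7] 1.5 z [ 91.5 122.  147.1]
bar [324. 240.] 488 [549.7  73. ] [88.1 30.3] 4.4 z [ 98.7 130.  147.3]
tin 845 [563.1 300.9] r 23.6 top 61.3
side
rim 6740 [ 565.1 -100.1] [222.2 445.3] 4.44
[[437.1000061035156, 113.19999694824219], [471.6000061035156, -330.70001220703125], [693.2000122070312, -313.5], [658.7000122070312, 130.5]]
orange 541 [559.   51.1  86.3] normal [-0.303 -0.014  0.953]
blue 12072 [ 567.8 -205.4   91.8] normal [-0.303 -0.024  0.953]
bar [325. 227.] 712 [545.8  72.7] [85.6  7.8] 3.6 z [ 82.1 112.8 142.8]
bar [452. 354.] 898 [ 571.  -300.5] [10.5 83.7] 90.0 z [ 90.7 121.8 146.5]
tin 476 [562.2 297.9] r 24.1 top 61.5
```

View pics/crop1.png

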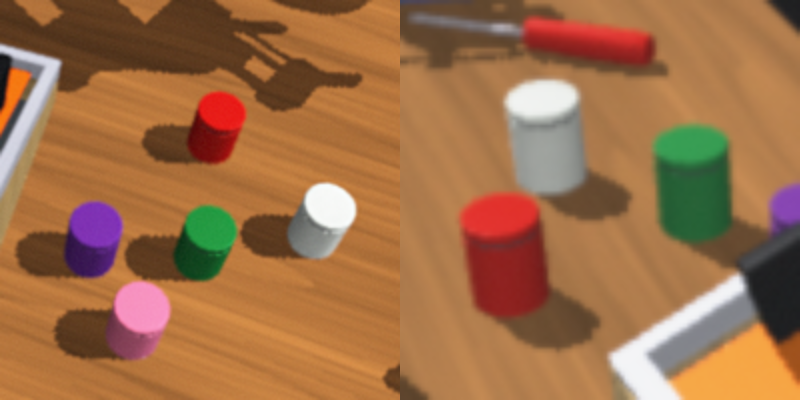

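The crop shows the all-green tin, with its lid green too, standing free between the purple, red, white and pink tins. Its centre is about (562.5, 299.5) and its top about 61 mm up. The cabinet centre is about (566.5, -100.1) with a yaw of 4.4°, and the orange pull is at cabinet y of about 174.

```bash
cat > go.py <<'E'
import sys
from h import *
from scipy.spatial.transform import Rotation as Ro
C=np.array([566.5,-100.1,0]); A=np.radians(4.4); RC=Ro.from_euler('z',A).as_matrix()
def c2w(p): return C+RC@np.array(p,float)
def w2c(p): return RC.T@(np.array(p)-C)
def down(yaw): # tool y at world yaw (deg)
    a=np.radians(yaw); y=np.array([np.cos(a),np.sin(a),0]); z=np.array([0,0,-1.]); return np.c_[np.cross(y,z),y,z]
def to(p,R,p0=None,R0=None):
    s=env.state(); R0=s['tool_rot'] if R0 is None else R0; p0=s['ee_pos'] if p0 is None else p0
    print('offset',(R0.T@(np.array(p)-p0)).round(1),'rot',Ro.from_matrix(R0.T@R).as_rotvec().round(4))
E
python3 - <<'E'
from go import *
p=c2w([-8,173.5,0]); print(p)
to([p[0],p[1],190],down(94.4),np.array([201.87,511.633,205.506]),)
E
```

```text
[545.2128266   72.27490029   0.        ]
offset [-480.6 -282.7   15.9] rot [-0.0017 -0.0006 -0.4526]
```

```bash
python3 -m handwheel '{"offset":[[-480.6,-282.7,15],[-480.6,-282.7,15],[-480.6,-282.7,15],[-480.6,-282.7,15],[-480.6,-282.7,15],[-480.6,-282.7,15],[-480.6,-282.7,15],[-480.6,-282.7,15],[-480.6,-282.7,15],[-480.6,-282.7,15],[-480.6,-282.7,15],[-480.6,-282.7,15],[-480.6,-282.7,15],[-480.6,-282.7,15],[-480.6,-282.7,15],[-480.6,-282.7,15],[-480.6,-282.7,15],[-480.6,-282.7,15]],"rotation":[[-0.0017,-0.0006,-0.4526],[-0.0017,-0.0006,-0.4526],[-0.0017,-0.0006,-0.4526],[-0.0017,-0.0006,-0.4526],[-0.0017,-0.0006,-0.4526],[-0.0017,-0.0006,-0.4526],[-0.0017,-0.0006,-0.4526],[-0.0017,-0.0006,-0.4526],[-0.0017,-0.0006,-0.4526],[-0.0017,-0.0006,-0.4526],[-0.0017,-0.0006,-0.4526],[-0.0017,-0.0006,-0.4526],[-0.0017,-0.0006,-0.4526],[-0.0017,-0.0006,-0.4526],[-0.0017,-0.0006,-0.4526],[-0.0017,-0.0006,-0.4526],[-0.0017,-0.0006,-0.4526],[-0.0017,-0.0006,-0.4526]],"claw":[0.55,0.55,0.55,0.55,0.55,0.55,0.55,0.55,0.55,0.55,0.55,0.55,0.55,0.55,0.55,0.55,0.55,0.55]}' 20
python3 - <<'E'
from m import *
from go import *
f=grab('wrist'); cv2.imwrite('pics/w1.png',f['image'])
X=cloud(f); V=f['image'].max(2); k=(V<60)&(X[...,2]>90)&(X[...,2]<152)
n,l,st,cc=cv2.connectedComponentsWithStats(k.astype(np.uint8))
for i in range(1,n):
    if st[i,4]>200:
        Y=X[l==i]; Yc=np.array([w2c(y) for y in Y]); print(cc[i].round(),st[i],'cab min/med/max',np.percentile(Yc,[2,50,98],axis=0).round(1).tolist())
to(c2w([-8,173.5,102]),down(94.4))
E
```

```text
clock: 1.65
ee_pos: [544.5, 73.4, 190.5]
tool_rot: [[-0.997, -0.078, 0.001], [-0.078, 0.997, 0.002], [-0.001, 0.002, -1.0]]
wrist_force: [0.3, 0.6, -1.0]
gripper_width: 51.7
grip_force: 0.0
[333. 245.] [ 322  182   22  126 2625] cab min/med/max [[-50.3, 176.9, 126.7], [-15.1, 183.1, 138.0], [19.7, 189.2, 149.2]]
offset [-0.5 -1.5 88.7] rot [0.0019 0.0011 0.0021]
```

View pics/w1.png

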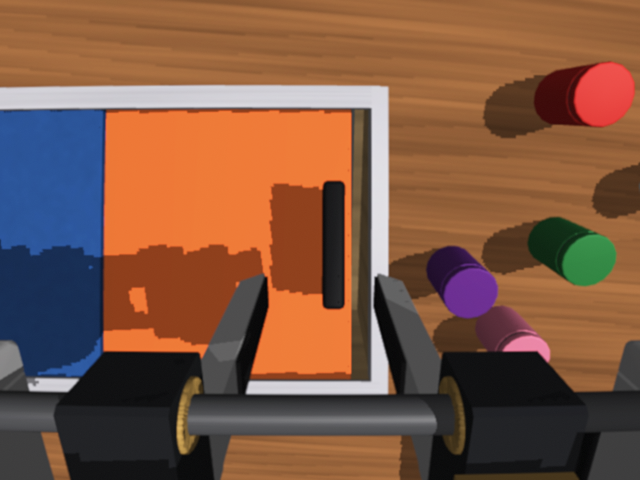

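The wrist view shows the pull at columns 322–344, a little left (+y) of the finger midline, so its cabinet y is about 181. I will shift 7 mm, descend and grip.

```bash
python3 -m handwheel '{"offset":[[0,6,30],[0,6,60],[0,6,88],[0,6,88],[0,6,88],[0,6,88],[0,6,88],[0,6,88],[0,6,88],[0,6,88],[0,6,88]],"rotation":[[0,0,0],[0,0,0],[0,0,0],[0,0,0],[0,0,0],[0,0,0],[0,0,0],[0,0,0],[0,0,0],[0,0,0],[0,0,0]],"claw":[0.55,0.55,0.55,0.55,0.55,0.1,0.1,0.1,0.1,0.1,0.1]}' 20
python3 -c "
from go import *
s=env.state();print(w2c(s['ee_pos']))"
```

```text
clock: 2.62
ee_pos: [545.2, 78.7, 103.2]
tool_rot: [[-0.997, -0.077, 0.002], [-0.077, 0.997, 0.003], [-0.002, 0.002, -1.0]]
wrist_force: [0.4, 1.0, 0.3]
gripper_width: 15.1
grip_force: 0.4
[ -7.53071382 179.94880331 103.19690375]
```

```bash
python3 -m handwheel '{"offset":[[0,0,0],[0,0,0],[0,-10,0],[0,-25,0],[0,-40,0],[0,-55,0],[0,-70,0],[0,-85,0],[0,-100,0],[0,-112,0],[0,-122,0],[0,-130,0],[0,-135,0],[0,-137,0],[0,-138,0],[0,-138,0],[0,-138,0]],"rotation":[[0,0,0],[0,0,0],[0,0,0],[0,0,0],[0,0,0],[0,0,0],[0,0,0],[0,0,0],[0,0,0],[0,0,0],[0,0,0],[0,0,0],[0,0,0],[0,0,0],[0,0,0],[0,0,0],[0,0,0]],"claw":[0.1,0.1,0.1,0.1,0.1,0.1,0.1,0.1,0.1,0.1,0.1,0.1,0.1,0.1,0.1,0.1,0.1]}' 20
python3 -c "
from go import *
s=env.state();print(w2c(s['ee_pos']),s['wrist_force'])"
```

```text
clock: 4.03
ee_pos: [555.4, -58.6, 103.1]
tool_rot: [[-0.997, -0.077, 0.001], [-0.077, 0.997, 0.003], [-0.002, 0.003, -1.0]]
wrist_force: [-1.6, 4.2, 6.2]
gripper_width: 14.0
grip_force: 20.0
[ -7.88500359  42.2087831  103.14525301] [-1.59322361  4.18114396  6.16211227]
```

Gripped at 14.0 mm. Now I push gently to the stop, watching the force.

```bash
python3 -m handwheel '{"offset":[[0,-1,0],[0,-2,0],[0,-3,0],[0,-4,0],[0,-4,0]],"rotation":[[0,0,0],[0,0,0],[0,0,0],[0,0,0],[0,0,0]],"claw":[0.1,0.1,0.1,0.1,0.1]}' 20
python3 -c "
from go import *
s=env.state();print(w2c(s['ee_pos']),s['wrist_force'])"
```

```text
clock: 4.45
ee_pos: [555.4, -58.6, 103.1]
tool_rot: [[-0.997, -0.079, 0.001], [-0.079, 0.997, 0.011], [-0.001, 0.011, -1.0]]
wrist_force: [-2.4, 12.8, 7.2]
gripper_width: 14.5
grip_force: 20.0
[ -7.89284513  42.26862377 103.12707752] [-2.36466299 12.77731614  7.24210104]
```

The stop is reached: no motion while the force rises to 13 N. I treat this as pull y = 40, so the cabinet origin is 2 mm further along +y than I had it. Relax, release and rise. After that I measure the neighbouring tins.

```bash
python3 -m handwheel '{"offset":[[0,2,0],[0,3.5,0],[0,3.5,0],[0,3.5,0],[0,3.5,0],[0,3.5,-30],[0,3.5,-70],[0,3.5,-105],[0,3.5,-105],[0,3.5,-105]],"rotation":[[0,0,0],[0,0,0],[0,0,0],[0,0,0],[0,0,0],[0,0,0],[0,0,0],[0,0,0],[0,0,0],[0,0,0]],"claw":[0.1,0.1,0.45,0.45,0.45,0.45,0.45,0.45,0.45,0.45]}' 20
sed -i 's/-100.1,0\]/-98,0]/' go.py
python3 - <<'E'
from m import *
from go import *
cl=dict(red=((0,150,60),(5,255,255)),purple=((130,80,40),(150,255,255)),pink=((155,40,120),(178,200,255)),green=((45,80,30),(80,255,255)),white=((0,0,150),(180,50,255)))
roi=dict(scene=dict(red=(420,230,40,45),purple=(355,285,42,45),pink=(380,325,40,50),green=(415,290,40,45),white=(470,275,45,50)))
f=grab('scene')
for c,(a,b) in cl.items(): print(c); tin(f,a,b,roi['scene'][c])
X=cloud(f); img=f['image'];V=img.max(2); cv2.imwrite('pics/scene1.png',img)
H=cv2.cvtColor(img,cv2.COLOR_BGR2HSV)
s=env.state(); print(s['ee_pos'],s['gripper_width'],s['wrist_force'])
to([562.5,299.5,200],down(94.4))
E
```

```text
clock: 5.28
ee_pos: [556.7, -60.7, 210.0]
tool_rot: [[-0.997, -0.076, 0.006], [-0.076, 0.997, 0.0], [-0.006, -0.0, -1.0]]
wrist_force: [0.9, -0.1, -0.5]
gripper_width: 42.2
grip_force: 0.0
red
tin 743 [432.4 275.9] r 24.5 top 60.6
purple
tin 828 [600.4 204.6] r 23.8 top 60.9
pink
tin 886 [661.1 268. ] r 24.4 top 61.1
green
tin 846 [563.2 300.4] r 23.5 top 61.4
white
tin 575 [497.  398.1] r 24.7 top 61.3
[555.5293365  -60.40315111 207.49543103] 42.047493196217914 [-0.34463823  0.87327307 -0.77149745]
offset [-34.4 358.3   7.9] rot [ 0.001   0.0019 -0.0005]
```

View pics/scene1.png

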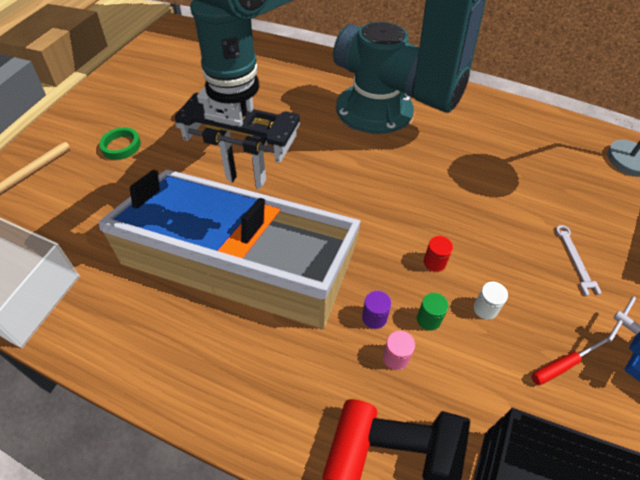

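The orange door is fully behind blue, with its pull at (254,220). The blue pull is unmoved at (145,188) and the compartment is open at (300,245). The green tin's neighbours are all about 100 mm or more away, and a closing axis at yaw 45° clears them.

```bash
python3 -m handwheel '{"offset":[[-34.4,358.3,22],[-34.4,358.3,22],[-34.4,358.3,22],[-34.4,358.3,22],[-34.4,358.3,22],[-34.4,358.3,22],[-34.4,358.3,22],[-34.4,358.3,22],[-34.4,358.3,22],[-34.4,358.3,22],[-34.4,358.3,22],[-34.4,358.3,22],[-34.4,358.3,22],[-34.4,358.3,22]],"rotation":[[0,0,0.862],[0,0,0.862],[0,0,0.862],[0,0,0.862],[0,0,0.862],[0,0,0.862],[0,0,0.862],[0,0,0.862],[0,0,0.862],[0,0,0.862],[0,0,0.862],[0,0,0.862],[0,0,0.862],[0,0,0.862]],"claw":[0.8,0.8,0.8,0.8,0.8,0.8,0.8,0.8,0.8,0.8,0.8,0.8,0.8,0.8]}' 20
python3 - <<'E'
from m import *
from go import *
f=grab('wrist'); cv2.imwrite('pics/w2.png',f['image'])
c=tin(f,(45,80,30),(80,255,255),(0,0,640,480))
for p in ([563,300],c): to([*p,32],down(45))
f=grab('side'); tin(f,(45,80,30),(80,255,255),(275,180,40,50))
E
```

```text
clock: 6.5
ee_pos: [562.4, 298.1, 185.6]
tool_rot: [[-0.706, 0.709, 0.0], [0.709, 0.706, 0.001], [0.0, 0.001, -1.0]]
wrist_force: [-0.8, -0.3, 0.6]
gripper_width: 75.0
grip_force: 0.0
tin 3143 [560.5 303.8] r 23.8 top 61.6
offset [  0.9   1.3 154. ] rot [ 0.0016 -0.0002 -0.0022]
offset [  5.4   2.2 154. ] rot [ 0.0016 -0.0002 -0.0022]
tin 476 [561.7 298.3] r 23.2 top 61.5
```

View pics/w2.png

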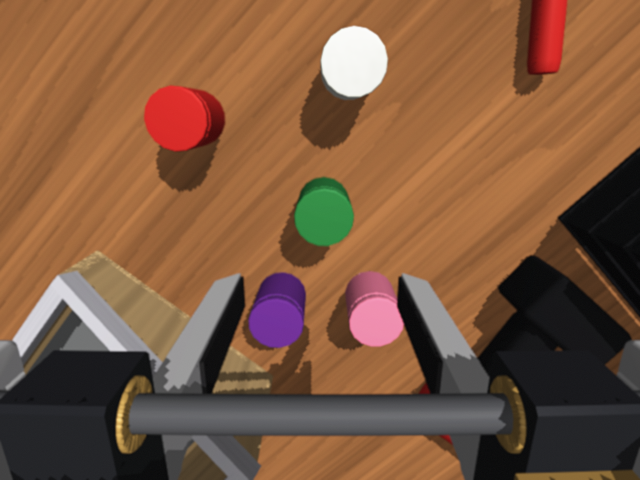

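The wrist view shows the green tin at (324,212), centred on the finger midline (321), and both finger paths are free of the purple and pink tins. Descend and grip.

```bash
python3 -m handwheel '{"offset":[[2,1.5,35],[2,1.5,75],[2,1.5,110],[2,1.5,140],[2,1.5,154],[2,1.5,154],[2,1.5,154],[2,1.5,154],[2,1.5,154],[2,1.5,154],[2,1.5,154],[2,1.5,154],[2,1.5,154],[2,1.5,154]],"rotation":[[0,0,0],[0,0,0],[0,0,0],[0,0,0],[0,0,0],[0,0,0],[0,0,0],[0,0,0],[0,0,0],[0,0,0],[0,0,0],[0,0,0],[0,0,0],[0,0,0]],"claw":[0.8,0.8,0.8,0.8,0.8,0.8,0.8,0.4,0.4,0.4,0.4,0.4,0.4,0.4]}' 25
```

```text
clock: 7.77
ee_pos: [562.4, 302.9, 33.3]
tool_rot: [[-0.707, 0.707, 0.002], [0.707, 0.707, 0.002], [-0.0, 0.003, -1.0]]
wrist_force: [-1.4, -1.5, 6.2]
gripper_width: 47.1
grip_force: 25.0
```

```bash
python3 -m handwheel '{"offset":[[0,0,-15],[0,0,-45],[0,0,-80],[0,0,-115],[0,0,-150],[0,0,-165],[0,0,-165],[0,0,-165]],"rotation":[[0,0,0],[0,0,0],[0,0,0],[0,0,0],[0,0,0],[0,0,0],[0,0,0],[0,0,0]],"claw":[0.4,0.4,0.4,0.4,0.4,0.4,0.4,0.4]}' 25
python3 - <<'E'
from go import *
to([*c2w([-10,135,0])[:2],198],down(4.4)); s=env.state(); print(s['gripper_width'],s['grip_force'])
E
```

```text
clock: 8.43
ee_pos: [561.9, 302.7, 196.6]
tool_rot: [[-0.707, 0.707, 0.001], [0.707, 0.707, 0.002], [0.0, 0.002, -1.0]]
wrist_force: [-0.3, 0.3, -2.4]
gripper_width: 47.6
grip_force: 25.0
offset [-177.5 -199.9   -2. ] rot [ 0.0022 -0.0013  0.7089]
47.64365214522206 24.997962936758995
```

```bash
python3 -m handwheel '{"offset":[[-15,-17,0],[-35,-39,0],[-57,-64,0],[-80,-90,0],[-103,-116,0],[-125,-141,0],[-145,-163,0],[-160,-180,0],[-171,-193,0],[-177.5,-200,0],[-177.5,-200,0],[-177.5,-200,0],[-177.5,-200,0],[-177.5,-200,0]],"rotation":[[0,0,0.07],[0,0,0.14],[0,0,0.22],[0,0,0.32],[0,0,0.42],[0,0,0.5],[0,0,0.58],[0,0,0.64],[0,0,0.68],[0,0,0.709],[0,0,0.709],[0,0,0.709],[0,0,0.709],[0,0,0.709]],"claw":[0.4,0.4,0.4,0.4,0.4,0.4,0.4,0.4,0.4,0.4,0.4,0.4,0.4,0.4]}' 25
python3 - <<'E'
from m import *
from go import *
s=env.state(); print(w2c(s['ee_pos']),s['gripper_width'])
im=[]
for n in('scene','side'):
    f=grab(n); im.append(f['image'][140:380,90:490])
cv2.imwrite('pics/p3.png',np.vstack(im))
E
```

```text
clock: 9.6
ee_pos: [545.8, 36.8, 195.8]
tool_rot: [[-0.079, 0.997, -0.0], [0.997, 0.079, 0.002], [0.002, 0.0, -1.0]]
wrist_force: [-0.4, 0.7, -2.6]
gripper_width: 47.3
grip_force: 25.0
[-10.30211352 135.98630133 195.82740578] 47.26069692492288
```

View pics/p3.png

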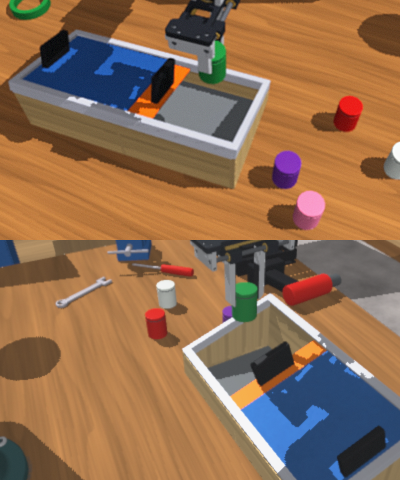

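The tin is held upright above the open compartment, at (212,62) in the scene crop and (245,302) in the side crop. Contact is expected about 156 mm down.

```bash
python3 -m handwheel '{"offset":[[0,0,20],[0,0,45],[0,0,70],[0,0,95],[0,0,118],[0,0,135],[0,0,145],[0,0,150],[0,0,152],[0,0,152],[0,0,152]],"rotation":[[0,0,0],[0,0,0],[0,0,0],[0,0,0],[0,0,0],[0,0,0],[0,0,0],[0,0,0],[0,0,0],[0,0,0],[0,0,0]],"claw":[0.4,0.4,0.4,0.4,0.4,0.4,0.4,0.4,0.4,0.4,0.4]}' 25
```

```text
clock: 10.62
ee_pos: [547.2, 35.9, 45.9]
tool_rot: [[-0.077, 0.997, 0.003], [0.997, 0.077, 0.002], [0.001, 0.004, -1.0]]
wrist_force: [0.5, -0.2, -1.7]
gripper_width: 47.4
grip_force: 25.0
```

```bash
python3 -m handwheel '{"offset":[[0,0,1],[0,0,2],[0,0,3],[0,0,4],[0,0,4]],"rotation":[[0,0,0],[0,0,0],[0,0,0],[0,0,0],[0,0,0]],"claw":[0.4,0.4,0.4,0.4,0.4]}' 25
```

```text
clock: 11.03
ee_pos: [545.9, 35.8, 40.3]
tool_rot: [[-0.076, 0.997, 0.001], [0.997, 0.076, 0.002], [0.002, 0.001, -1.0]]
wrist_force: [-0.9, -0.3, -1.9]
gripper_width: 47.5
grip_force: 25.0
```

Still about 1 mm above the floor, with only the tin's weight on the wrist.

```bash
python3 -m handwheel '{"offset":[[0,0,0.7],[0,0,1.4],[0,0,1.4],[0,0,1.4]],"rotation":[[0,0,0],[0,0,0],[0,0,0],[0,0,0]],"claw":[0.4,0.4,0.4,0.4]}' 25
```

```text
clock: 11.37
ee_pos: [546.1, 35.9, 39.3]
tool_rot: [[-0.077, 0.997, 0.001], [0.997, 0.077, 0.002], [0.002, 0.001, -1.0]]
wrist_force: [-1.3, 0.3, 1.0]
gripper_width: 47.6
grip_force: 25.0
```

Contact: the wrist force rose from -1.9 to +1.0 N. Release, rise and look.

```bash
python3 -m handwheel '{"offset":[[0,0,0],[0,0,0],[0,0,0],[0,0,0],[0,0,0],[0,0,-15],[0,0,-45],[0,0,-85],[0,0,-125],[0,0,-165],[0,0,-190],[0,0,-190],[0,0,-190],[0,0,-190]],"rotation":[[0,0,0],[0,0,0],[0,0,0],[0,0,0],[0,0,0],[0,0,0],[0,0,0],[0,0,0],[0,0,0],[0,0,0],[0,0,0],[0,0,0],[0,0,0],[0,0,0]],"claw":[0.75,0.75,0.75,0.75,0.75,0.75,0.75,0.75,0.75,0.75,0.75,0.75,0.75,0.75]}' 25
python3 - <<'E'
from m import *
from go import *
im=[]
for n in('scene','side','wrist'):
    f=grab(n); im.append(f['image'] if n=='wrist' else f['image'][140:440,90:490])
    if n!='side': c=tin(f,(45,80,30),(80,255,255),(200,180,160,120) if n=='scene' else (0,0,640,480)); print(w2c([*c,0]))
    if n=='scene':
        X=cloud(f);k=(f['image'].max(2)<60)&(X[...,2]>125)&(X[...,2]<155);k[:, 380:]=0;k[:150]=0;k[300:]=0
        nn,l,st,cc=cv2.connectedComponentsWithStats(k.astype(np.uint8))
        for i in range(1,nn):
            if st[i,4]>60: print(cc[i].round(),np.percentile([w2c(p) for p in X[l==i]],[3,50,97],axis=0).round(1).tolist())
cv2.imwrite('pics/p4.png',np.vstack([np.hstack(im[:2]),cv2.resize(im[2],(400,300)).repeat(1,0) if 0 else np.hstack([cv2.resize(im[2],(400,300)),np.zeros((300,400,3),np.uint8)])]))
E
```

```text
clock: 12.53
ee_pos: [545.4, 35.5, 227.7]
tool_rot: [[-0.077, 0.997, -0.001], [0.997, 0.077, 0.002], [0.002, -0.001, -1.0]]
wrist_force: [-0.2, 0.4, -1.0]
gripper_width: 70.6
grip_force: 0.0
tin 808 [547.5  36. ] r 24.5 top 66.9
[ -8.70210036 135.07062806   0.        ]
[141. 184.] [[-43.2, -201.2, 125.4], [4.8, -191.8, 134.3], [29.7, -188.6, 147.6]]
[251. 214.] [[-42.5, 34.2, 125.4], [7.3, 41.9, 136.2], [29.7, 46.1, 147.2]]
tin 2630 [545.6  38. ] r 23.8 top 67.7
[-10.40912182 137.20401242   0.        ]
```

View pics/p4.png

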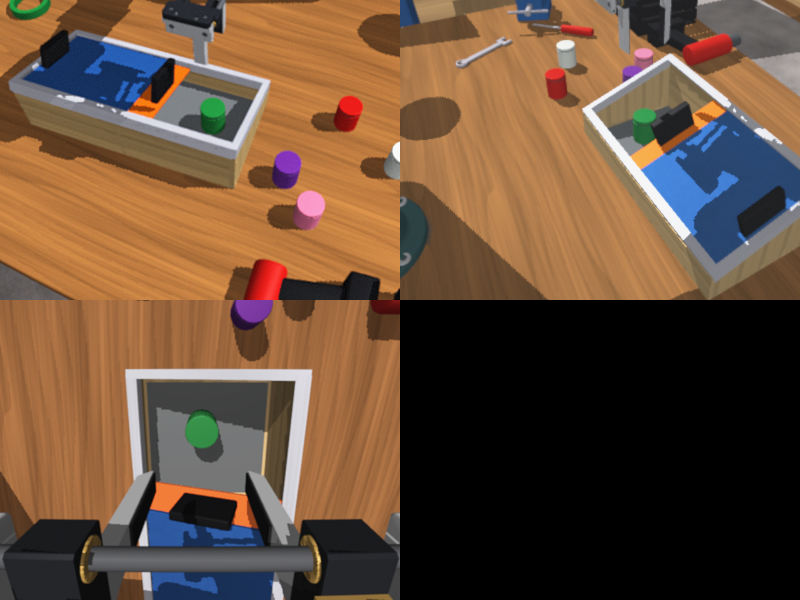

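The tin stands upright in the compartment at (212,115) in the scene crop, with its top at 67 mm. The orange pull is at y of about 40 (fully open), the blue pull at about -195 (shut), and the gripper is clear of everything.

```bash
python3 -c "
from station import workorder
print(workorder.sign_off())"
```

```text
the job is handed in; nothing more can be done
None
```

The orange door is fully open behind the blue one, the blue door is still shut, and the green tin stands upright on the compartment floor; the job was handed in at about 12.7 s of the 64 s allowed.

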